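# Hold the bag clip open over the recipe card

## Robot

A 6-joint arm with a two-finger parallel gripper is mounted at the origin on the work surface. World frame = base frame: x ahead of the robot, y to its left, z up, the work surface at z = 0. Lengths are in m, angles in rad, forces in N, time in s.
With the tool pointing down it reaches from about 0.275 to 0.975 m from the base axis. Payload 8.4 kg.
Tool frame: the origin (TCP) lies between the finger pads; the fingertips stand 14 mm ahead of it and the grasp point (between the pads) lies 5 mm behind it; z points along the fingers, y is the line along which they close (so a half turn about z gives the same grasp; the last joint's range is limited). The gripper opens to 92 mm and grips with 3 to 60 N. Pads are 20 mm wide; open, the fingers measure 128 mm over their backs; the gripper's body (75 mm by 189 mm) begins 69 mm behind the grasp point.
Start: joints at [-1.176, 0.353, 1.633, -0, 1.155, -0.002], TCP at [0.242, -0.576, 0.229] pointing down, gripper open.
Joint ranges: [-2.63, 2.63], [-0.92, 2.1], [0.06, 2.66], [-1.3, 4.44], [0, 2.69], [-3.02, 3.02]. Speed limits (rad/s): [2.22, 2.22, 2.79, 3.14, 3.14, 3.14].

## Interface

Orientations are given as a rotation vector (axis times angle).
In Python, from station import bot gives the robot as it stands.
- The arm moves only by the tool hand_motion, called after "Request:" as name(argument=value, ...), one argument or row to a line, values as JSON. Schema: {"type":"object","properties":{"segments":{"type":"array","items":{"type":"object","properties":{"jaw":{"type":"number"},"trans":{"type":"array","items":{"type":"number"},"minItems":3,"maxItems":3},"spin":{"type":"number"}},"additionalProperties":false,"required":["jaw"]},"minItems":1,"maxItems":5},"only":{"type":"string"},"quiet":{"type":"boolean"},"lines":{"type":"string"}},"required":["segments"],"additionalProperties":false}. segments is a list of rows, 1 to 5 of them, each an object with the fields jaw (the finger opening in m), trans (a list: dx, dy, dz in a scale on which 1.0 is 60 cm), spin (a turn about the tool's z in normalised numbers (1 is 4 rad)); a field left out counts as zero (the opening has to be given); each row shifts and turns the commanded pose from where the row before left it, along the tool's axes as they then stand; what a row does not reach is not made up. A row lasts 1/12 s, in which the tool goes at most 0.0417 m and 0.125 rad, less where a joint would pass 70% of its speed; a pose out of reach is approached as far as the arm can. The fingers move at their own pace and stop on an object; the grip force is fixed at half the most. Time passes only in rows, so rows that do not move let the fingers close. The tool returns the time, the measured TCP pose, the force, the opening and the grip force at its end. only (a regular expression) keeps the lines of the reply that match it, lines (a string "A,B") keeps lines A to B, and quiet returns only ok. Shift and turn numbers lie between -1 and 1, and a call with a number outside is refused. Input that does not fit is refused with a message, and nothing moves.
- bot.observe(): the state, without advancing time (a new reading comes with each control period).
- bot.camera(name): name is "scene" or "top" or "wrist"; returns (picture, depth): 384x512x3 uint8, blue, green, red; 384x512 float32, m along the optical axis (not along the pixel's ray), 0 where there is no reading.
- bot.calibration(name): a dict with "mtx" (3x3 intrinsics, pixels), "k1" (the pictures are not rectified: a ray, as slopes to the right and down, at radius r is drawn at 1 + k1 r^2 times it, then the intrinsics apply), "world_to_cam" (4x4, takes a point from world to camera coordinates). Camera axes: x right, y up, looking along -z (the intrinsics and any distortion apply to the point x, -y, -z); pixel columns grow to the right and rows downward; lengths in m; the calibration is good to about 2 mm. A picture is of the moment at which its call begins: read the wrist's pose just before it. calibration takes no time and is no camera call; for the wrist camera it gives the pose at the moment of the call.
- bot.close_job(): hands the job in; it is judged then, once.
The state is a dict: "t": time; "qpos": joint angles; "qd": joint speeds; "joint_efforts": joint torques, N m; "tool_pos": TCP position; "tool_rot": TCP orientation; "wrist_force": force on the tool from outside, world axes, zero at the start; "wrist_torque": the same for the moment, N m; "opening": finger opening in m; "grasp_force": force on a finger pad.
Only numpy, scipy, OpenCV 4.12 (cv2) and the standard library are available. Lean on these libraries where they do the work, as an engineer would, in place of code of your own. Each camera call takes 0.05 s, during which the arm holds its last target. There are 200 camera calls.

## Task

Squeeze open the wide steel bag clip that is parked on the basket's rim, lift it off, and bring it, held wide open, down over the middle of the recipe card's top edge, so that I can slip a shopping list in beside the card. Finish while still holding it there, squeezed wide open and upright, with the card's edge well inside the gaping mouth between the two jaws and nothing of the clip touching the card; do not knock or bite the card on the way. Leave the narrow clip, the mug, the jar and the bowl where they are.

Things in the scene. Friction and masses are not known exactly. Their poses are not given: they have to be found in the camera images.
- wide_clip: Wide dark spring-steel bag clip, 81 mm tall, 70 g, parked upright astride the basket's near long wall, jaws down, handles up, symmetric. Origin: centre of its hinge pin (radius 5 mm with the coil spring), which rests on the rim and bars the top of the mouth. x: across the wall, from handle to handle; y: along pin and wall; z: up. Squeezing the handles together along x opens the jaws.
- clip_handles (a point): Point midway between the wide clip's handles, 25 mm above the pin. Handles: two flat plates 28 mm wide (y), 2 mm thick, from 3 mm above the pin (x = +-7.5 mm) to tips 42 mm above it. Parked, they splay 0.4 rad each and measure 50 mm over the outside of the tips; squeezed to the stop they stand upright and parallel, 14 mm outside to outside.
- clip_mouth (a point): Point midway between the wide clip's lips, 33 mm below the pin. Jaws: two 2 mm plates 66 mm wide (y), reaching 39 mm below the pin when parked and about 37 mm when wide open; the last 11 mm are flat lips. Wide open, the mouth is about 28 mm across x at the lips and narrows upwards to the pin.
- wide_clip_near (a joint): Opening angle of each jaw of the wide clip (both swing alike): 0 while it bites the 3 mm wall, -0.045 shut on nothing, 0.40 rad wide open at a firm stop. The spring shuts it when released: on each handle about 5 N at the tip starts it opening, 10 to 20 N (held high to low) keeps it at the stop.
- basket: White slotted plastic storage basket, fixed, 140 mm (x) by 280 mm (y) by 110 mm high, walls 3 mm; its packets and tin stay below the rim. Origin: centre of its underside. The clips are parked on the long wall at its -x side (x = -68.5 mm), some 70 mm either side of the wall's middle; which clip is on which side varies.
- card_stand: Recipe card standing upright in a slotted wooden block (60 by 130 by 22 mm), fixed. Origin: centre of the block's underside. The card, a stiff white sheet 2 mm thick (x) and 148 mm wide (y), stands over the middle of the block, its faces looking along x; its level top edge is 118 mm above the worktop.
- card_edge (a point): Middle of the card's top edge (same axes as card_stand: x across the card, y along the edge, z up).
- narrow_clip: Same kind of clip but narrow: jaws 30 mm wide, handles 16 mm wide, same height; parked on the same wall. Leave it there. Origin on its hinge pin.
- mug: White ceramic mug, 80 mm across, 90 mm high; origin at the centre of its underside. Leave it alone.
- jar: Glass jar with steel lid, 68 mm across, 95 mm high; origin at the centre of its underside. Leave it alone.
- bowl: Blue ceramic bowl, 120 mm across, 52 mm high; origin at the centre of its underside. Leave it alone.

How it is judged:
On the way:
1. the wide clip, squeezed open, is lifted clear of the basket (value of joint wide_clip_near above 0.2 rad and height (world z) of wide_clip above 0.155 m and contact force between wide_clip and basket below 0.1 N and contact force between the fingers and wide_clip above 3 N), for 0.1 s.
At the end, for the whole second after the job is handed in: Fingers hold the wide clip still, open over 0.28 rad, upright within 0.25 rad, not touching the card; card edge 5 to 30 mm below the pin, within 10 mm of the clip's mid-plane, parallel within 0.25 rad, clip within 25 mm of the edge's middle; narrow clip moved under 20 mm (value of joint wide_clip_near above 0.28 rad and contact force between the fingers and wide_clip above 3 N and z of card_edge in the frame of wide_clip between -0.03 and -0.005 m and x of card_edge in the frame of wide_clip between -0.01 and 0.01 m and y of card_edge in the frame of wide_clip between -0.025 and 0.025 m and angle between the y axis of wide_clip and the y axis of card_stand, either way round below 0.25 rad and angle between wide_clip's own z axis and vertical below 0.25 rad and contact force between wide_clip and card_stand below 0.1 N and linear speed of wide_clip below 0.02 m/s and distance of narrow_clip from where it was at the start of the episode below 0.02 m); the arm keeps its last pose, push and grip.
It fails at once if the card is knocked or bitten (over 6 N between the wide clip and the card or its stand) (contact force between wide_clip and card_stand above 6 N).
It fails at once if the narrow clip is moved more than 20 mm (distance of narrow_clip from where it was at the start of the episode above 0.02 m).
It fails at once if the mug, the jar or the bowl is pushed more than 30 mm (distance of any of mug, jar, bowl from where it was at the start of the episode above 0.03 m).
It also fails if it takes over 35 s, if anything falls off the work surface, if the arm or the gripper's body presses on something with over 40 N, if the wrist force passes 120 N, or if a joint passes its speed limit or range.

## Working session

There is one attempt and no reset: what is moved stays moved. The work goes in short steps, Python scripts to look and compute and a tool call to move; the robot and the scene stay as the last step left them, time stands still between calls to the robot, and variables do not carry over. Pictures are saved under pics/ and viewed, at most 10 in all, crops included, and the job is handed in when it is done.

```bash
ls; mkdir -p pics
```

Create h.py:
```python
import numpy as np, cv2
from station import bot
def pts(depth,c):
    "world point for every pixel"
    K=c["mtx"];K=np.array(K);k1=c["k1"];W=np.linalg.inv(np.array(c["world_to_cam"]))
    h,w=depth.shape
    v,u=np.mgrid[:h,:w].astype(float)
    p=cv2.undistortPoints(np.stack([u,v],-1).reshape(-1,1,2),K,np.array([k1,0,0,0,0.])).reshape(h,w,2)
    P=np.stack([p[...,0]*depth,-p[...,1]*depth,-depth,np.ones_like(depth)],-1)
    return (P@W.T)[...,:3]
```

Run:
```python
from h import *
o=bot.observe();print(o)
for n in("scene","top"):
    c=bot.calibration(n);im,d=bot.camera(n);cv2.imwrite(f"pics/{n}0.png",im);np.savez(f"{n}0.npz",im=im,P=pts(d,c),d=d)
    print(n,c)
```

```text
pics
station.py
{'t': 0.0, 'qpos': array([-1.17641108e+00,  3.53663033e-01,  1.63411166e+00,  3.99353121e-07,
        1.15519515e+00, -2.38335844e-03]), 'qd': array([-7.10871403e-05, -5.23804861e-04, -1.21647939e-04,  4.41406794e-04,
       -4.91727641e-04,  1.75811543e-03]), 'joint_efforts': array([-3.61327169e-03, -5.93837571e+01, -3.34225237e+01,  6.96076266e-02,
        2.34337442e-02, -1.07139849e-04]), 'tool_pos': array([ 0.24135574, -0.5760125 ,  0.227864  ]), 'tool_rot': array([-3.07864999e+00, -6.18896126e-01,  4.20551987e-04]), 'wrist_force': array([-0.91007825,  0.16982847,  0.12604403]), 'wrist_torque': array([ 0.01224892, -0.01160299,  0.00857852]), 'grasp_force': 0.0, 'opening': 0.09169081473981017}
scene {'mtx': array([[448.35513144,   0.        , 258.80465199],
       [  0.        , 448.35513144, 187.98124629],
       [  0.        ,   0.        ,   1.        ]]), 'k1': 0.0019202587965564057, 'world_to_cam': array([[-0.7208528 ,  0.69295691,  0.01348893,  0.41766787],
       [-0.47030582, -0.50334895,  0.72488086,  0.15677674],
       [ 0.50910084,  0.51618848,  0.68874218, -1.4413242 ],
       [ 0.        ,  0.        ,  0.        ,  1.        ]])}
top {'mtx': array([[350.25451311,   0.        , 260.22143078],
       [  0.        , 350.25451311, 181.88397603],
       [  0.        ,   0.        ,   1.        ]]), 'k1': -0.11127924763811749, 'world_to_cam': array([[-0.02033126, -0.99951177,  0.02372478, -0.03788639],
       [ 0.99371688, -0.01758976,  0.11053215, -0.55886973],
       [-0.11006087,  0.02582297,  0.99358934, -0.89346099],
       [ 0.        ,  0.        ,  0.        ,  1.        ]])}
```

View pics/scene0.png

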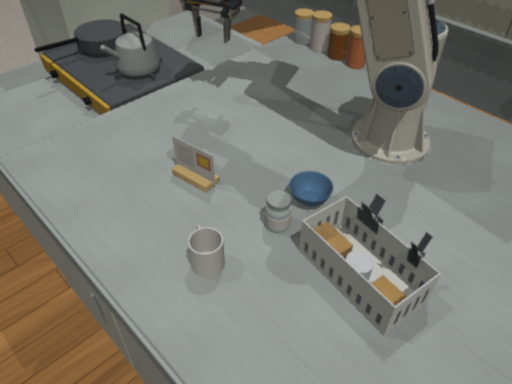

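View pics/top0.png

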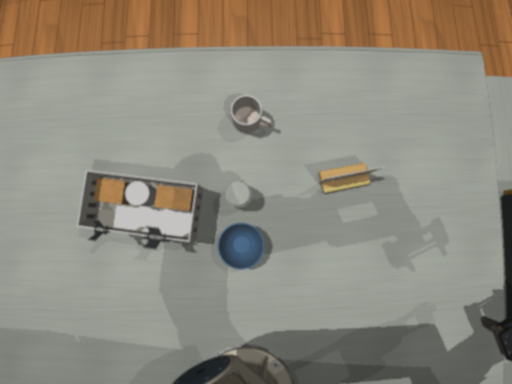

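The scene picture shows the wide clip at about (371,213), the narrow clip at (419,249) and the card at (194,160). In the top picture the wide clip is at (149,237), the narrow one at (97,232) and the card at (348,177). Next I measure all three.

Run:
```python
from h import *
np.set_printoptions(precision=4,suppress=True)
for n,b in(("scene",(350,190,440,275)),("top",(75,220,175,255))):
    z=np.load(n+"0.npz");im=z["im"];P=z["P"]
    m=(im.max(2)<90).astype(np.uint8)
    mm=np.zeros_like(m);x0,y0,x1,y1=b;mm[y0:y1,x0:x1]=m[y0:y1,x0:x1]
    k,l,s,cc=cv2.connectedComponentsWithStats(mm)
    for i in range(1,k):
        if s[i,4]<15: continue
        q=P[(l==i)]; q=q[(q[:,2]>.08)&(q[:,2]<.2)]
        print(n,s[i],len(q), np.percentile(q,[2,50,98],axis=0).ravel() if len(q) else '')
        if len(q):
            for a,bb in((.085,.115),(.115,.13),(.13,.145),(.145,.16)):
                r=q[(q[:,2]>a)&(q[:,2]<bb)]
                if len(r)>3: print('  z',a,bb,len(r),np.median(r,0),r.min(0),r.max(0))
    # rim
    reg=P.reshape(-1,3)
    r=reg[(reg[:,2]>.105)&(reg[:,2]<.114)&(reg[:,1]>.0)&(reg[:,0]>.2)&(reg[:,0]<.75)]
    print(n,"rim",len(r),cv2.minAreaRect(r[:,:2].astype(np.float32)), cv2.boxPoints(cv2.minAreaRect(r[:,:2].astype(np.float32))).round(3).tolist())
# card
for n,b in(("scene",(165,130,225,195)),("top",(310,155,390,200))):
    z=np.load(n+"0.npz");P=z["P"];x0,y0,x1,y1=b
    q=P[y0:y1,x0:x1].reshape(-1,3)
    for lo,hi in((.03,.125),(.07,.125),(.106,.125)):
        r=q[(q[:,2]>lo)&(q[:,2]<hi)]
        if len(r)>5:
            (c,s,a)=cv2.minAreaRect(r[:,:2].astype(np.float32)); vx=cv2.fitLine(r[:,:2].astype(np.float32),cv2.DIST_HUBER,0,.01,.01).ravel()
            print(n,"card",lo,len(r),c,s,a,vx,'z98',np.percentile(r[:,2],98))
```

```text
scene [356 195  29  40 592] 551 [0.3996 0.1731 0.0817 0.4243 0.2081 0.1194 0.4454 0.2362 0.1588]
  z 0.085 0.115 200 [0.426  0.2065 0.1006] [0.4169 0.17   0.085 ] [0.4335 0.2383 0.1148]
  z 0.115 0.13 122 [0.4207 0.2114 0.1212] [0.4085 0.1704 0.1151] [0.4355 0.2378 0.1298]
  z 0.13 0.145 94 [0.409  0.2069 0.1372] [0.4033 0.189  0.13  ] [0.4403 0.2206 0.1443]
  z 0.145 0.16 95 [0.4033 0.207  0.1521] [0.3947 0.1897 0.1452] [0.4473 0.2206 0.1598]
scene [353 224   6  12  52] 0 
scene [362 231   6  12  49] 0 
scene [406 233  26  36 383] 364 [0.4184 0.3241 0.0816 0.4443 0.3416 0.1212 0.4635 0.3548 0.1587]
  z 0.085 0.115 120 [0.4455 0.3405 0.0996] [0.4378 0.3207 0.0851] [0.4531 0.3568 0.1147]
  z 0.115 0.13 85 [0.4385 0.3431 0.1219] [0.4278 0.3254 0.1152] [0.454  0.355  0.1292]
  z 0.13 0.145 63 [0.4285 0.3415 0.1377] [0.4198 0.3305 0.1306] [0.4584 0.3495 0.1442]
  z 0.145 0.16 68 [0.4225 0.342  0.1523] [0.4165 0.3298 0.145 ] [0.4647 0.3504 0.1597]
scene [370 239   6  12  47] 0 
scene [379 247   7  12  54] 0 
scene [388 255   8  12  66] 0 
scene [398 263   8  12  63] 0 
scene rim 943 ((0.4
[... 1825 characters left out ...]
69122850894928, -0.27755725383758545) (0.008282975293695927, 0.14928297698497772) 10.700037002563477 [ 0.1727 -0.985   0.5695 -0.2852] z98 0.12176248173809878
top card 0.03 189 (0.5682252049446106, -0.2765711843967438) (0.0037248190492391586, 0.148604616522789) 8.750626564025879 [ 0.1609 -0.987   0.5678 -0.2751] z98 0.12050664160157373
top card 0.07 135 (0.5681080222129822, -0.27545949816703796) (0.0036379925440996885, 0.14636576175689697) 8.622953414916992 [ 0.161  -0.987   0.5691 -0.283 ] z98 0.12079594300335625
top card 0.106 69 (0.5681847333908081, -0.27567538619041443) (0.0035581476986408234, 0.1459156721830368) 8.596741676330566 [ 0.1558 -0.9878  0.57   -0.288 ] z98 0.12105902819926471
```

Run:
```python
import cv2,numpy as np
a=cv2.imread('pics/scene0.png');b=cv2.imread('pics/top0.png')
A=cv2.resize(a[185:285,295:445],(600,400),interpolation=cv2.INTER_NEAREST)
B=cv2.resize(b[215:250,75:200],(600,168),interpolation=cv2.INTER_NEAREST)
cv2.imwrite('pics/crop1.png',np.vstack([A,B]))
```

```text
(no output)
```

View pics/crop1.png

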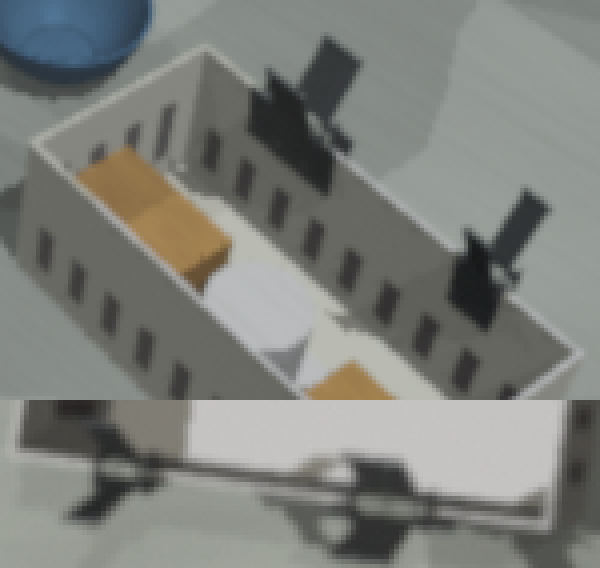

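The crop confirms the wide clip: its jaw plate is at about (290,140) in the crop and it sits astride the wall. The two views agree on its position, (0.420, 0.2045), and on the wall's yaw, -0.135. The card's middle is about (0.568, -0.277) with yaw about +0.165. I now move towards the clip at height.

The manual's scale: shifts go in shares of 60 cm and turns go in shares of 4 rad. Converting my numbers, -0.0326 m / 0.6 = -0.0543, 0.0234 m / 0.6 = 0.039.

Request:
hand_motion(
  segments=[
    {"jaw": 0.092, "trans": [0.039, -0.0543, 0]},
    {"jaw": 0.092, "trans": [0.039, -0.0543, 0]},
    {"jaw": 0.092, "trans": [0.039, -0.0543, 0]},
    {"jaw": 0.092, "trans": [0.039, -0.0543, 0]},
    {"jaw": 0.092, "trans": [0.039, -0.0543, 0]},
  ],
)

```text
t: 0.52
tool_pos: [0.2862, -0.3789, 0.2282]
tool_rot: [-3.08, -0.618, 0.0]
wrist_force: [1.8, -0.7, 0.9]
opening: 0.0918
grasp_force: 0.0
```

Request:
hand_motion(
  segments=[
    {"jaw": 0.092, "trans": [0.039, -0.0543, 0]},
    {"jaw": 0.092, "trans": [0.039, -0.0543, 0]},
    {"jaw": 0.092, "trans": [0.039, -0.0543, 0]},
    {"jaw": 0.092, "trans": [0.039, -0.0543, 0]},
    {"jaw": 0.092, "trans": [0.039, -0.0543, 0]},
  ],
)

```text
t: 0.93
tool_pos: [0.3311, -0.1835, 0.2285]
tool_rot: [-3.08, -0.618, -0.0]
wrist_force: [0.8, -0.3, 0.5]
opening: 0.0915
grasp_force: 0.0
```

Request:
hand_motion(
  segments=[
    {"jaw": 0.092, "trans": [0.039, -0.0543, 0]},
    {"jaw": 0.092, "trans": [0.039, -0.0543, 0]},
    {"jaw": 0.092, "trans": [0.039, -0.0543, 0]},
    {"jaw": 0.092, "trans": [0.039, -0.0543, 0]},
    {"jaw": 0.092},
  ],
)

```text
t: 1.35
tool_pos: [0.3682, -0.023, 0.2287]
tool_rot: [-3.076, -0.629, -0.002]
wrist_force: [0.2, -0.5, -0.6]
opening: 0.0917
grasp_force: 0.0
```

To row units: -0.0316 m / 0.6 = -0.0527, 0.0227 m / 0.6 = 0.0378.

Request:
hand_motion(
  segments=[
    {"jaw": 0.092, "trans": [0.0378, -0.0527, 0]},
    {"jaw": 0.092, "trans": [0.0378, -0.0527, 0]},
    {"jaw": 0.092, "trans": [0.0378, -0.0527, 0]},
    {"jaw": 0.092, "trans": [0.0378, -0.0527, 0]},
    {"jaw": 0.092, "trans": [0.0378, -0.0527, 0]},
  ],
)

```text
t: 1.77
tool_pos: [0.4108, 0.1623, 0.2285]
tool_rot: [3.08, 0.619, -0.0]
wrist_force: [0.7, -1.4, -0.3]
opening: 0.0918
grasp_force: 0.0
```

Request:
hand_motion(
  segments=[
    {"jaw": 0.092, "trans": [0.0378, -0.0527, 0]},
    {"jaw": 0.092, "spin": -0.03},
    {"jaw": 0.092, "spin": -0.03},
    {"jaw": 0.092, "spin": -0.03},
    {"jaw": 0.092, "spin": -0.03},
  ],
)

```text
t: 2.18
tool_pos: [0.4194, 0.1986, 0.2281]
tool_rot: [2.84, 1.343, -0.002]
wrist_force: [-0.6, -0.0, -0.4]
opening: 0.0918
grasp_force: 0.0
```

Request:
hand_motion(
  segments=[
    {"jaw": 0.092, "spin": -0.03},
    {"jaw": 0.092, "spin": -0.03},
    {"jaw": 0.092, "spin": -0.03},
    {"jaw": 0.092, "spin": -0.03},
    {"jaw": 0.092, "spin": -0.02},
  ],
)

```text
t: 2.6
tool_pos: [0.4195, 0.1982, 0.2283]
tool_rot: [-2.359, -2.075, 0.001]
wrist_force: [-0.1, 0.5, -0.1]
opening: 0.092
grasp_force: 0.0
```

Request:
hand_motion(
  segments=[
    {"jaw": 0.092},
    {"jaw": 0.092},
  ],
)

```text
t: 2.77
tool_pos: [0.4196, 0.1983, 0.2284]
tool_rot: [-2.368, -2.064, 0.001]
wrist_force: [-0.5, 0.2, 0.5]
opening: 0.092
grasp_force: 0.0
```

Add to h.py:
```python
from scipy.spatial.transform import Rotation as Ro
def goal(p,yaw):
    "tool-axis shift to world p and turn to bring tool y to yaw (mod pi)"
    o=bot.observe();R=Ro.from_rotvec(o["tool_rot"]).as_matrix();y=R[:,1]
    d=yaw-np.arctan2(y[1],y[0]);d=(d+np.pi/2)%np.pi-np.pi/2
    print("t",round(o["t"],2),"tcp",o["tool_pos"].round(4),"q6",o["qpos"][5].round(2),"shift",(R.T@(np.array(p)-o["tool_pos"])).round(4),"turn",round(-d,4),"tilt",R[:,2].round(3))
```

Run:
```python
from h import *
goal([.42,.2045,.135],-.135)
c=bot.calibration("wrist");im,d=bot.camera("wrist");cv2.imwrite("pics/w1.png",im);np.savez("w1.npz",im=im,P=pts(d,c))
c=bot.calibration("top");im,d=bot.camera("top");np.savez("top1.npz",im=im,P=pts(d,c))
P=np.load("w1.npz")["P"];im=np.load("w1.npz")["im"]
m=(im.max(2)<90)
for a,b in((.09,.115),(.115,.13),(.13,.145),(.145,.165)):
    r=P[m&(P[...,2]>a)&(P[...,2]<b)&(P[...,1]<.26)&(P[...,1]>.14)]
    if len(r): print(a,len(r),r.min(0),np.median(r,0),r.max(0))
```

```text
t 2.77 tcp [0.4196 0.1983 0.2284] q6 0.58 shift [ 0.0062 -0.0004  0.0934] turn -0.0019 tilt [-0. -0. -1.]
0.09 1645 [0.40993944 0.14017443 0.09000774] [0.5566679  0.21332031 0.10225491] [0.56765038 0.25997463 0.11498096]
0.115 888 [0.40939429 0.17025449 0.11503181] [0.42266032 0.20525293 0.12084383] [0.43650979 0.23789915 0.12996892]
0.13 668 [0.40319702 0.18910511 0.13004549] [0.43259318 0.20490659 0.13777557] [0.44294004 0.2205264  0.14496011]
0.145 839 [0.39705843 0.18723343 0.14500619] [0.43922338 0.20511811 0.15292684] [0.44829607 0.22265114 0.16033142]
```

View pics/w1.png

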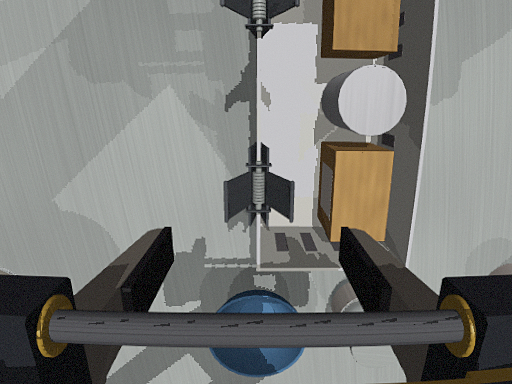

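The wrist picture shows the wide clip midway between the fingers, at about (259,188), with its handles at columns 225 to 294. Its centre refines to (0.422, 0.205), so I go down around it and squeeze.

To row units: 0.025 m / 0.6 = 0.0417, 0.007 m / 0.6 = 0.0117.

Request:
hand_motion(
  segments=[
    {"jaw": 0.092, "trans": [0.0117, 0.0025, 0]},
    {"jaw": 0.092, "trans": [0, 0, 0.0417]},
    {"jaw": 0.092, "trans": [0, 0, 0.0417]},
    {"jaw": 0.092, "trans": [0, 0, 0.0367]},
    {"jaw": 0.092, "trans": [0, 0, 0.0333]},
  ],
)

```text
t: 3.28
tool_pos: [0.422, 0.2057, 0.1354]
tool_rot: [-2.366, -2.066, -0.0]
wrist_force: [-0.7, 0.0, -0.4]
opening: 0.0915
grasp_force: 0.0
```

Request:
hand_motion(
  segments=[
    {"jaw": 0.092},
    {"jaw": 0.06},
    {"jaw": 0.05},
  ],
)

```text
t: 3.53
tool_pos: [0.4228, 0.2058, 0.1375]
tool_rot: [2.366, 2.067, 0.001]
wrist_force: [-0.5, 0.7, 0.3]
opening: 0.0805
grasp_force: 0.0
```

Request:
hand_motion(
  segments=[
    {"jaw": 0.03},
    {"jaw": 0.03},
    {"jaw": 0.005},
    {"jaw": 0.005},
    {"jaw": 0.005},
  ],
)

```text
t: 3.95
tool_pos: [0.4224, 0.2055, 0.1371]
tool_rot: [2.365, 2.067, 0.002]
wrist_force: [-0.4, -0.3, 10.8]
opening: 0.0474
grasp_force: 8.5
```

Request:
hand_motion(
  segments=[
    {"jaw": 0.005},
    {"jaw": 0.005},
    {"jaw": 0.005},
    {"jaw": 0.005},
  ],
)

```text
t: 4.28
tool_pos: [0.424, 0.2061, 0.1383]
tool_rot: [2.364, 2.067, 0.007]
wrist_force: [-0.8, 0.2, 14.4]
opening: 0.0208
grasp_force: 9.7
```

Request:
hand_motion(
  segments=[
    {"jaw": 0.005},
    {"jaw": 0.005},
    {"jaw": 0.005},
    {"jaw": 0.005},
    {"jaw": 0.005},
  ],
)

```text
t: 4.7
tool_pos: [0.4232, 0.2062, 0.1384]
tool_rot: [2.365, 2.067, 0.005]
wrist_force: [-3.4, 0.9, 18.0]
opening: 0.0131
grasp_force: 30.0
```

Run:
```python
from h import *
c=bot.calibration("wrist");im,d=bot.camera("wrist");cv2.imwrite("pics/w2.png",im)
print(bot.observe()["tool_pos"],bot.observe()["wrist_force"])
```

```text
[0.42317218 0.20622347 0.13836749] [-3.59980107  0.43545566 17.43757317]
```

View pics/w2.png

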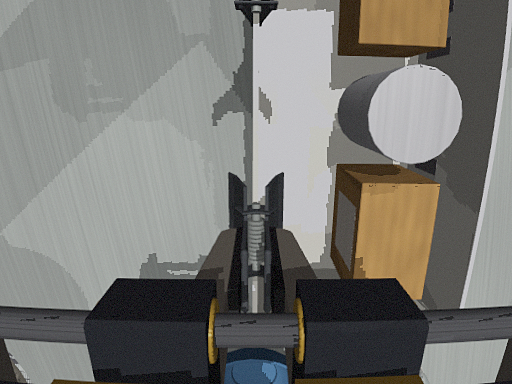

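The picture shows the handles upright between the pads at about (255,270), and the jaws gape either side of the wall. The opening is 13 mm with 30 N on the pads, so the clip is at its stop. Lifting now.

To row units: -0.02 m / 0.6 = -0.0333, -0.015 m / 0.6 = -0.025.

Request:
hand_motion(
  segments=[
    {"jaw": 0.005, "trans": [0, 0, -0.0083]},
    {"jaw": 0.005, "trans": [0, 0, -0.0167]},
    {"jaw": 0.005, "trans": [0, 0, -0.025]},
    {"jaw": 0.005, "trans": [0, 0, -0.0333]},
    {"jaw": 0.005, "trans": [0, 0, -0.0333]},
  ],
)

```text
t: 5.17
tool_pos: [0.4216, 0.2051, 0.2075]
tool_rot: [-2.365, -2.068, 0.002]
wrist_force: [0.9, 0.4, -0.7]
opening: 0.013
grasp_force: 30.0
```

Request:
hand_motion(
  segments=[
    {"jaw": 0.005, "trans": [0, 0, -0.0333]},
    {"jaw": 0.005, "trans": [0, 0, -0.0333]},
    {"jaw": 0.005, "trans": [0, 0, -0.0167]},
    {"jaw": 0.005},
    {"jaw": 0.005},
  ],
)

```text
t: 5.58
tool_pos: [0.422, 0.2053, 0.2566]
tool_rot: [2.365, 2.068, 0.001]
wrist_force: [0.8, -0.2, -0.6]
opening: 0.0125
grasp_force: 30.0
```

Run:
```python
from h import *
np.set_printoptions(precision=4,suppress=True)
o=bot.observe();print(o["opening"],o["grasp_force"],o["wrist_force"])
goal([.568,-.277,.26],.165)
# wrist view of pin/jaws
c=bot.calibration("wrist");im,d=bot.camera("wrist");P=pts(d,c)
cv2.imwrite("pics/w3.png",im)
c=bot.calibration("scene");im,d=bot.camera("scene");P=pts(d,c);cv2.imwrite("pics/s3.png",cv2.resize(im[130:250,320:470],(750,600),interpolation=cv2.INTER_NEAREST))
m=im.max(2)<100
r=P[m&(P[...,2]>.16)&(P[...,2]<.225)&(abs(P[...,0]-.42)<.06)&(abs(P[...,1]-.205)<.06)]
print(len(r),r.min(0),r.max(0))
```

```text
0.012546370459750105 29.99929368495941 [ 0.7571 -0.1883 -0.5786]
t 5.58 tcp [0.422  0.2053 0.2566] q6 0.58 shift [-0.4585  0.2091 -0.0035] turn -0.299 tilt [ 0.001  0.    -1.   ]
329 [0.4052 0.1691 0.1992] [0.4425 0.2378 0.225 ]
```

View pics/s3.png

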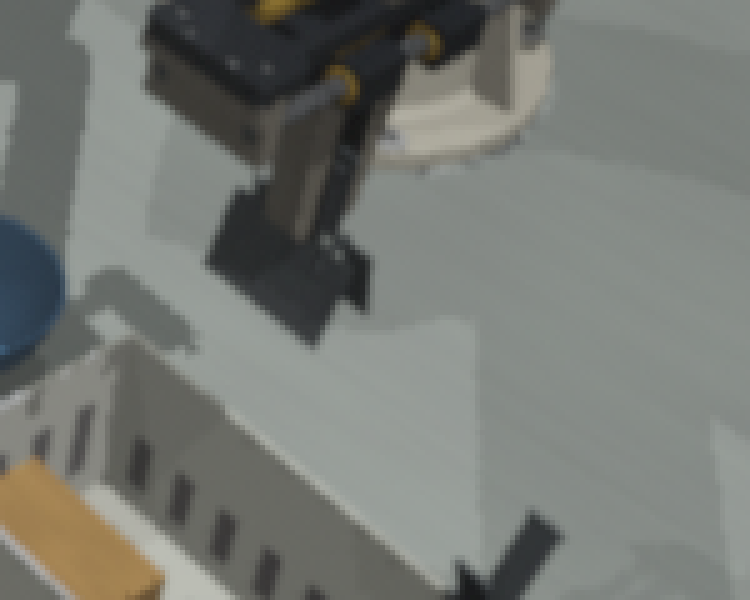

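The scene crop shows the clip held upright, jaws wide open and clear of the basket: its lower jaw edge runs from (210,265) to (315,345), and the narrow clip is untouched. Carrying it towards the card.

To row units: -0.0353 m / 0.6 = -0.0588, 0.0161 m / 0.6 = 0.0268.

Request:
hand_motion(
  segments=[
    {"jaw": 0.005, "trans": [-0.0333, 0.0152, 0]},
    {"jaw": 0.005, "trans": [-0.0588, 0.0268, 0]},
    {"jaw": 0.005, "trans": [-0.0588, 0.0268, 0]},
    {"jaw": 0.005, "trans": [-0.0588, 0.0268, 0]},
    {"jaw": 0.005, "trans": [-0.0588, 0.0268, 0]},
  ],
)

```text
t: 6.1
tool_pos: [0.4728, 0.0341, 0.2553]
tool_rot: [-2.363, -2.068, 0.003]
wrist_force: [0.7, 0.3, -0.9]
opening: 0.0129
grasp_force: 30.0
```

Request:
hand_motion(
  segments=[
    {"jaw": 0.005, "trans": [-0.0588, 0.0268, 0]},
    {"jaw": 0.005, "trans": [-0.0588, 0.0268, 0]},
    {"jaw": 0.005, "trans": [-0.0588, 0.0268, 0]},
    {"jaw": 0.005, "trans": [-0.0588, 0.0268, 0]},
    {"jaw": 0.005, "trans": [-0.0588, 0.0268, 0]},
  ],
)

```text
t: 6.52
tool_pos: [0.529, -0.1518, 0.255]
tool_rot: [-2.364, -2.066, 0.002]
wrist_force: [1.2, -0.2, -0.2]
opening: 0.013
grasp_force: 30.0
```

Request:
hand_motion(
  segments=[
    {"jaw": 0.005, "trans": [-0.0588, 0.0268, 0]},
    {"jaw": 0.005, "trans": [-0.0588, 0.0268, 0]},
    {"jaw": 0.005, "trans": [-0.0588, 0.0268, 0]},
    {"jaw": 0.005, "trans": [-0.025, 0.0117, 0]},
    {"jaw": 0.005, "spin": -0.025},
  ],
)

```text
t: 6.93
tool_pos: [0.5683, -0.2807, 0.2543]
tool_rot: [-2.263, -2.178, 0.002]
wrist_force: [-0.4, 1.2, -2.2]
opening: 0.0132
grasp_force: 30.0
```

Request:
hand_motion(
  segments=[
    {"jaw": 0.005, "spin": -0.025},
    {"jaw": 0.005, "spin": -0.025},
    {"jaw": 0.005},
    {"jaw": 0.005},
    {"jaw": 0.005},
  ],
)

```text
t: 7.35
tool_pos: [0.5679, -0.2769, 0.2557]
tool_rot: [-2.032, -2.394, 0.001]
wrist_force: [0.5, 0.8, -2.0]
opening: 0.0131
grasp_force: 30.0
```

Create m.py:
```python
from h import *
np.set_printoptions(precision=4,suppress=True)
goal([.568,-.277,.26],.165)
for n in("scene","top","wrist"):
    c=bot.calibration(n);o=bot.observe();im,d=bot.camera(n);P=pts(d,c);np.savez(n+"4.npz",im=im,P=P);cv2.imwrite("pics/%s4_%.2f.png"%(n,o["t"]),im)
    tp=o["tool_pos"];near=np.hypot(P[...,0]-.568,P[...,1]+.277)<.1
    m=near&(im.max(2)<100)&(P[...,2]>tp[2]-.062)&(P[...,2]<tp[2]-.035)
    for nm,m in(("jaws",m),("card",near&(P[...,2]>.06)&(P[...,2]<.123)&(im.max(2)>110)),("cardtop",near&(P[...,2]>.108)&(P[...,2]<.123)&(im.max(2)>110))):
        r=P[m]
        if len(r)>9:
            f=cv2.fitLine(r[:,:2].astype(np.float32),cv2.DIST_HUBER,0,.01,.01).ravel();q=cv2.minAreaRect(r[:,:2].astype(np.float32))
            print(n,nm,len(r),r.min(0),r.max(0),"yaw",np.arctan(-f[0]/f[1]).round(3),np.round(q[0],4),np.round(q[1],4),round(q[2],1))
```

```bash
python3 m.py
```

```text
t 7.35 tcp [ 0.5679 -0.2769  0.2557] q6 -0.62 shift [-0.0002  0.     -0.0043] turn -0.0021 tilt [-0.001  0.001 -1.   ]
scene jaws 202 [ 0.5446 -0.3113  0.1981] [ 0.5892 -0.2431  0.2207] yaw 0.181 [ 0.5688 -0.2797] [0.0372 0.0679] 10.6
scene card 427 [ 0.552  -0.3555  0.0603] [ 0.5817 -0.2028  0.1227] yaw 0.175 [ 0.5681 -0.2789] [0.0093 0.1539] 10.0
scene cardtop 153 [ 0.5543 -0.3498  0.1082] [ 0.5808 -0.204   0.1227] yaw 0.172 [ 0.5687 -0.2768] [0.0071 0.1477] 9.8
top jaws 95 [ 0.5465 -0.2972  0.1993] [ 0.5837 -0.2471  0.2207] yaw 0.106 [ 0.5662 -0.2709] [0.0342 0.0487] 8.4
top card 87 [ 0.5556 -0.2874  0.0613] [ 0.5703 -0.2032  0.1212] yaw 0.173 [ 0.5636 -0.2452] [0.0023 0.0854] 10.2
top cardtop 39 [ 0.5557 -0.2775  0.108 ] [ 0.5689 -0.2039  0.1212] yaw 0.177 [ 0.5628 -0.2406] [0.0023 0.0746] 10.3
wrist jaws 941 [ 0.5456 -0.2875  0.1984] [ 0.5869 -0.2438  0.2212] yaw -1.382 [ 0.5662 -0.2654] [0.0362 0.0387] 9.5
wrist card 277 [ 0.5547 -0.2942  0.0776] [ 0.5714 -0.2042  0.1202] yaw 0.175 [ 0.5635 -0.2492] [0.0026 0.091 ] 10.1
wrist cardtop 225 [ 0.5547 -0.2899  0.1164] [ 0.5714 -0.2049  0.1202] yaw 0.177 [ 0.5632 -0.2474] [0.002  0.0862] 10.1
```

To row units: 0.02 m / 0.6 = 0.0333, 0.01 m / 0.6 = 0.0167, -0.01 rad / 4 = -0.0025.

Request:
hand_motion(
  segments=[
    {"jaw": 0.005, "trans": [0, 0, 0.025], "spin": -0.0025},
    {"jaw": 0.005, "trans": [0, 0, 0.0333]},
    {"jaw": 0.005, "trans": [0, 0, 0.025]},
    {"jaw": 0.005, "trans": [0, 0, 0.0167]},
    {"jaw": 0.005},
  ],
)

```text
t: 7.92
tool_pos: [0.5671, -0.2765, 0.1944]
tool_rot: [-2.016, -2.405, 0.001]
wrist_force: [-0.9, -0.4, -0.7]
opening: 0.0128
grasp_force: 30.0
```

Request:
hand_motion(
  segments=[
    {"jaw": 0.005},
  ],
)

```text
t: 8.0
tool_pos: [0.5682, -0.277, 0.1965]
tool_rot: [-2.018, -2.407, 0.0]
wrist_force: [0.5, 0.3, -0.8]
opening: 0.0133
grasp_force: 30.0
```

```bash
python3 m.py
```

```text
t 8.0 tcp [ 0.5682 -0.277   0.1965] q6 -0.63 shift [ 0.0001 -0.0002 -0.0635] turn 0.0106 tilt [-0.001  0.    -1.   ]
scene jaws 175 [ 0.546  -0.3101  0.1397] [ 0.5903 -0.243   0.1614] yaw 0.203 [ 0.568  -0.2784] [0.0376 0.0678] 9.2
scene card 221 [ 0.5525 -0.3499  0.0601] [ 0.5816 -0.204   0.1221] yaw 0.174 [ 0.5677 -0.277 ] [0.0079 0.1482] 9.4
scene cardtop 73 [ 0.555  -0.3497  0.108 ] [ 0.5796 -0.204   0.1221] yaw 0.163 [ 0.5667 -0.2771] [0.0065 0.1475] 8.8
top jaws 76 [ 0.547  -0.2912  0.1381] [ 0.5844 -0.2477  0.1617] yaw 0.114 [ 0.5662 -0.268 ] [0.0339 0.0413] 9.7
top card 70 [ 0.5555 -0.2698  0.0603] [ 0.5685 -0.2035  0.123 ] yaw 0.17 [ 0.562  -0.2367] [0.0022 0.0675] 10.0
top cardtop 33 [ 0.5555 -0.2698  0.1089] [ 0.5685 -0.2036  0.123 ] yaw 0.18 [ 0.5621 -0.2367] [0.0021 0.0675] 10.0
wrist jaws 928 [ 0.5465 -0.2882  0.1394] [ 0.5877 -0.244   0.1626] yaw -1.15 [ 0.5668 -0.2658] [0.036  0.0391] 10.1
wrist card 329 [ 0.5549 -0.3513  0.116 ] [ 0.5821 -0.2045  0.1202] yaw 0.175 [ 0.5685 -0.278 ] [0.0016 0.1489] 10.1
wrist cardtop 329 [ 0.5549 -0.3513  0.116 ] [ 0.5821 -0.2045  0.1202] yaw 0.175 [ 0.5685 -0.278 ] [0.0016 0.1489] 10.1
```

The clip's mid-plane is within 1 mm of the card's, and the middle is within 2 mm. Descending the last 40 mm gently.

To row units: 0.008 m / 0.6 = 0.0133, 0.006 m / 0.6 = 0.01.

Request:
hand_motion(
  segments=[
    {"jaw": 0.005, "trans": [0, 0, 0.0083]},
    {"jaw": 0.005, "trans": [0, 0, 0.0133]},
    {"jaw": 0.005, "trans": [0, 0, 0.0133]},
    {"jaw": 0.005, "trans": [0, 0, 0.0133]},
    {"jaw": 0.005, "trans": [0, 0, 0.01]},
  ],
)

```text
t: 8.57
tool_pos: [0.5677, -0.2768, 0.1601]
tool_rot: [-2.017, -2.407, 0.0]
wrist_force: [-0.4, 0.8, 0.3]
opening: 0.0131
grasp_force: 30.0
```

Request:
hand_motion(
  segments=[
    {"jaw": 0.005, "trans": [0, 0, 0.0067]},
    {"jaw": 0.005, "trans": [0, 0, 0.0025]},
    {"jaw": 0.005},
    {"jaw": 0.005},
    {"jaw": 0.005},
  ],
)

```text
t: 8.98
tool_pos: [0.5685, -0.2773, 0.1565]
tool_rot: [2.017, 2.408, 0.0]
wrist_force: [-0.7, -1.1, -0.5]
opening: 0.0131
grasp_force: 30.0
```

```bash
python3 m.py
```

Run:
```python
import cv2,glob
f=sorted(glob.glob('pics/scene4_*'))[0]
import os
L=sorted(glob.glob('pics/scene4_*'),key=os.path.getmtime)[-1];W=sorted(glob.glob('pics/wrist4_*'),key=os.path.getmtime)[-1]
a=cv2.resize(cv2.imread(L)[100:200,150:250],(400,400),interpolation=cv2.INTER_NEAREST)
b=cv2.resize(cv2.imread(W)[84:384,100:400],(400,400))
cv2.imwrite('pics/fin.png',cv2.hconcat([a,b]))
```

```text
t 8.98 tcp [ 0.5685 -0.2773  0.1565] q6 -0.63 shift [ 0.0003 -0.0004 -0.1035] turn 0.011 tilt [ 0.001 -0.    -1.   ]
scene jaws 180 [ 0.5488 -0.3374  0.0947] [ 0.5907 -0.2434  0.1212] yaw 0.188 [ 0.5722 -0.2915] [0.0347 0.0925] 10.7
scene card 175 [ 0.5476 -0.3482  0.0604] [ 0.5806 -0.2021  0.1225] yaw 0.172 [ 0.5611 -0.2762] [0.0193 0.148 ] 8.2
scene cardtop 55 [ 0.5525 -0.3482  0.1086] [ 0.5805 -0.2065  0.1225] yaw 0.175 [ 0.5673 -0.2775] [0.0058 0.1439] 9.9
top jaws 56 [ 0.5466 -0.2926  0.0981] [ 0.5831 -0.2485  0.1214] yaw 0.15 [ 0.5654 -0.2687] [0.0323 0.0428] 10.4
top card 74 [ 0.5556 -0.2696  0.065 ] [ 0.5841 -0.2031  0.1208] yaw 0.183 [ 0.5707 -0.2362] [0.0194 0.0701] 10.1
top cardtop 33 [ 0.5556 -0.266   0.1081] [ 0.5825 -0.2037  0.1208] yaw 0.185 [ 0.5687 -0.2349] [0.0159 0.0662] 10.6
wrist jaws 927 [ 0.5456 -0.2881  0.0986] [ 0.5875 -0.244   0.1215] yaw -1.387 [ 0.5665 -0.2658] [0.0359 0.039 ] 9.9
wrist card 554 [ 0.5458 -0.3378  0.0604] [ 0.5837 -0.2043  0.12  ] yaw 0.178 [ 0.5671 -0.2711] [0.0363 0.1354] 8.7
wrist cardtop 437 [ 0.5547 -0.3378  0.1094] [ 0.5801 -0.2046  0.12  ] yaw 0.177 [ 0.573  -0.2702] [0.0128 0.1352] 10.4
```

View pics/fin.png

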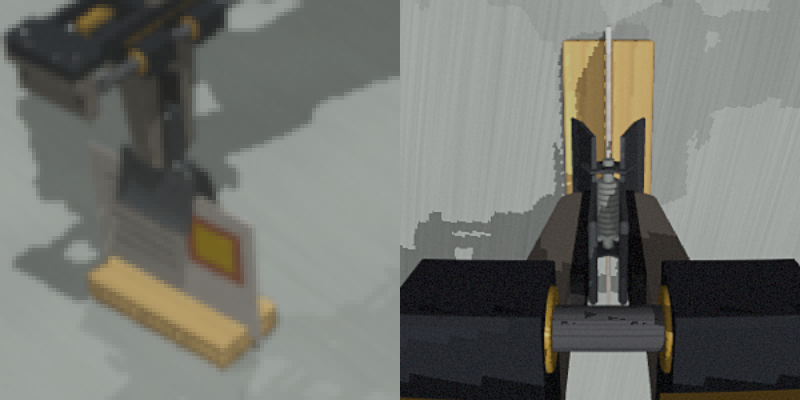

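The left half shows the jaws astride the card's top edge at about (165,185). The right half shows the card's edge at column 607, midway between the open jaws (580 and 636) and clear of both. The lips are about 20 mm below the edge, so the pin is about 17 mm above it. The arm is still, so I hand in.

```bash
python3 -c "
from station import bot
print(bot.close_job())"
```

```text
the job is handed in; nothing more can be done
None
```

The job is handed in, result not yet reported: the wide clip is held squeezed open and upright over the middle of the card's top edge, centred within about 1 mm, with the edge roughly 17 mm below the pin and no sign of contact in the last pictures or the wrist force.

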